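# Open the gear housing

## Robot

A 7-joint arm with a two-finger parallel gripper is mounted at the origin on the work surface. World frame = base frame: x ahead of the robot, y to its left, z up, the work surface at z = 0. Lengths are in m, angles in rad, forces in N, time in s.
With the tool pointing down it reaches from about 0.4 to 0.85 m from the base axis. Payload 6.9 kg.
Tool frame: the origin (TCP) lies on the centre line of the jaws, within the pads' length; the fingertips stand 19 mm ahead of it and the grasp point (between the pads) is the TCP (r.tip_extent is the distance from the TCP to the fingertips, in m); z points along the fingers, y is the line along which they close (so a half turn about z gives the same grasp; the last joint's range is limited). The gripper opens to 85 mm and grips with 20 to 120 N. Pads are 22 mm wide; open, the fingers measure 114 mm over their backs; the gripper's body (76 mm by 85 mm) begins 54 mm behind the grasp point. The pads swing forward as they close: fully open they stand 13 mm farther back than shut.
Start: joints at [1.228, 0.507, -0.238, 1.5, 0.126, 1.149, -0.155], TCP at [0.271, -0.563, 0.25] pointing down, gripper open.
Joint ranges: [-3.08, 3.08], [-0.24, 2.05], [-1.43, 1.35], [0, 2.5], [-1.52, 4.66], [0.17, 1.96], [-2.89, 2.89]. Speed limits (rad/s): [2.39, 2.39, 3.14, 3.14, 3.14, 3.14, 3.14].

## Interface

Orientations are given as a unit quaternion [x, y, z, w].
In Python, from cell import r, read_camera, ticket gives the robot as it stands. The module is installed in compiled form; this text tells all that it offers.
- The arm moves only by the shell command python3 -m crank 'ROWS' [FORCE]. ROWS is JSON, a list of rows, each a list of 7 numbers: the finger opening in mm, from 0 to 85.4, then the shift along the world's x, y, z in mm, then the turn, a rotation vector about the world's x, y, z in rad. A call has 1 to 12 rows; each row shifts and turns the commanded pose from where the row before left it; what a row does not reach is not made up. A row lasts 1/8 s, in which the tool goes at most 62.5 mm and 10.7 degrees, less where a joint would pass 70% of its speed; a pose out of reach is approached as far as the arm can. A call is refused whole if a number of a shift passes 62.5 or a number of a turn 0.188, either way. A call with a gripper value outside its range is refused whole. The fingers move at their own pace and stop on an object; FORCE is the grip in N (left out, the last holds). Time passes only in rows, so rows that do not move let the fingers close. It gives the time, the measured TCP pose, the force, the opening and the grip force at its end, in the units of the state.
- r.sense(): the state, without advancing time (a new reading comes with each control period).
- read_camera(name): name is "scene" or "side" or "wrist"; returns a dict with "image" (384x512x3 uint8, red, green, blue), "fx", "fy", "cx", "cy" (pixels), "xyz" and "rotation" of the camera in the world. Camera axes: x right, y down, z forward; pixel columns grow to the right and rows downward; lengths in m; the calibration is good to about 2 mm. A picture is of the moment at which its call begins. There is no depth.
- ticket.job_done(): hands the job in; it is judged then, once.
The state is a dict: "clock": time; "joint_pos": joint angles; "qvel": joint speeds; "joint_torque": joint torques, N m; "ee_pos": TCP position; "eef_rot": TCP orientation; "ft_force": force on the tool from outside, world axes, zero at the start; "wrist_torque": the same for the moment, N m; "grip_width": finger opening in m; "finger_force": force on a finger pad.
Only numpy, scipy, OpenCV 4.12 (cv2) and the standard library are available. Lean on these libraries where they do the work, as an engineer would, in place of code of your own. Each camera call takes 0.05 s, during which the arm holds its last target. There are 200 camera calls.

## Task

Open the gear housing so that its gears can be inspected: first push both swing clamps right off the cover, until each points along the side of the housing. Then get under the overhanging lip of the loose cover and ease it up and over, without flinging it, and leave it standing on its rear edge on the housing, leaning back against the two rest arms. Do not disturb the oil bottle, steel block and spanner lying around.

Things in the scene. Friction and masses are not known exactly. Their poses are not given: they have to be found in the camera images.
- housing: Fixed grey cast gear housing, an open-topped box 130 (x) x 150 (y) x 105 mm high with gears inside. Origin: centre of its underside, on the table; z up; -x is its front, towards the robot's right (world -y, give or take 25 degrees). Walls 12 mm thick, the rear (+x) wall 20 mm (x = 45 to 65 mm). Base flange 170 x 190 x 12 mm.
- rest (a point): Point midway between the feet of two dark steel rest arms, at rim height, at housing (68, 0, 105) mm. The arms rise behind the rear wall at y = +/-45 mm (16 wide, 8 thick); their front faces pass through this height at x = 68 mm and lean back 15 degrees, ending about 90 mm above the rim. The cover's rear edge abuts their feet as it is tipped up.
- cover: Loose aluminium cover plate, 160 (x) x 150 (y) x 6 mm, about 0.36 kg, with a low round sight glass (56 mm diameter, 6 high) on top. Origin: centre of its underside; z out of its top; -x towards its lip. Starts flat on the rim, at about (-15, 0, 105) mm in the housing frame. Tips about its rear edge; past upright it leans on the arms at about 105 degrees, origin then near (86, 0, 182) mm.
- lip (a point): Middle of the lower front edge of the cover's lip (cover frame x = -80 mm, underside), which overhangs the front wall by 30 mm. Below it the space is open down to the 12 mm high base flange.
- clamp_left (a joint): Left (+y) clamp's angle: a level steel finger over the cover, which it bars from lifting. 0: points inward (-y of the housing). Positive swings its free end towards the housing's +x, negative towards -x; stops at +/-1.75. Stays where left (about 2 N at the knob turns it). Beyond 1.35 either way it lies alongside and clears the cover. Starts in -0.4 to 0.4.
- clamp_right (a joint): Right (-y) clamp's angle: a level steel finger over the cover, which it bars from lifting. 0: points inward (+y of the housing). Positive swings its free end towards the housing's +x, negative towards -x; stops at +/-1.75. Stays where left (about 2 N at the knob turns it). Beyond 1.35 either way it lies alongside and clears the cover. Starts in -0.4 to 0.4.
- pivot_left (a point): Top of the left clamp's fixed upright pivot pillar, at housing (0, +93, 113) mm. The clamp bar turns on it about the vertical: 46 mm from the axis to its round end, 12 wide, 8 thick, its underside 113 and its top 121 mm above the table, 2 mm above the cover.
- pivot_right (a point): Top of the right clamp's fixed upright pivot pillar, at housing (0, -93, 113) mm. The clamp bar turns on it about the vertical: 46 mm from the axis to its round end, 12 wide, 8 thick, its underside 113 and its top 121 mm above the table, 2 mm above the cover.
- knob_left (a point): Centre of the top of the upright steel knob on the left clamp: 18 mm diameter, 35 mm high (121 to 156 mm above the table), 40 mm from the clamp's pivot axis. Pushed sideways, it turns the clamp.
- knob_right (a point): Centre of the top of the upright steel knob on the right clamp: 18 mm diameter, 35 mm high (121 to 156 mm above the table), 40 mm from the clamp's pivot axis. Pushed sideways, it turns the clamp.
- oil_bottle: Yellow oil bottle, 56 mm diameter, 120 mm high, standing; origin at the centre of its foot. Bystander.
- block: Loose steel block 75 x 50 x 25 mm lying flat; origin at the centre of its underside. Bystander.
- spanner: Steel spanner 170 mm long lying flat on the table, origin near its middle, long side along its x. Bystander.
Mind the look-alikes: they are no part of the job. What is meant by the cover is not brown, and is the larger of those in its own colour.

How it is judged:
By the outcome, as a careful person would: the job done as asked, in the order asked, and still so for the second after the job is handed in, with the robot touching nothing.
It also fails if it takes over 70 s, if anything falls off the work surface, if the arm or the gripper's body presses on something with over 40 N, if the wrist force passes 120 N, or if a joint passes its speed limit or range.

## Working session

There is one attempt and no reset: what is moved stays moved. The work goes in short steps, Python scripts to look and compute and a shell command to move; the robot and the scene stay as the last step left them, time stands still between calls to the robot, and variables do not carry over. Pictures are saved under pics/ and viewed, at most 10 in all, crops included, and the job is handed in when it is done.

```bash
mkdir -p pics
cat > h.py <<'E'
import numpy as np, cv2
from cell import r, read_camera, ticket
def snap(n,f):
    c=read_camera(n); cv2.imwrite(f,c["image"][:,:,::-1]); np.save(f+".npy",{k:c[k] for k in c if k!="image"},allow_pickle=True); return c
def load(f): return np.load(f+".npy",allow_pickle=True).item()
def R(c):
    q=np.array(c["rotation"]); 
    if q.shape==(3,3): return q
    from scipy.spatial.transform import Rotation as T
    return T.from_quat(q).as_matrix()
def ray(c,u,v,z):
    d=R(c)@np.array([(u-c["cx"])/c["fx"],(v-c["cy"])/c["fy"],1]); o=np.array(c["xyz"]); return o+d*(z-o[2])/d[2]
def proj(c,p):
    q=(np.atleast_2d(p)-np.array(c["xyz"]))@R(c); return np.c_[q[:,0]/q[:,2]*c["fx"]+c["cx"],q[:,1]/q[:,2]*c["fy"]+c["cy"]]
E
python3 - <<'E'
from h import *
for n in["scene","side"]:
    c=snap(n,f"pics/{n}0.png"); print(n,c["xyz"],c["rotation"],c["fx"])
print(r.sense())
E
```

```text
scene [ 1.02227267 -0.6062619   0.83252802] [ 0.84533442  0.34873559 -0.14386478 -0.37828048] 410.5514755236948
side [0.25921451 0.77493517 0.80615811] [-0.13721663  0.89165602 -0.427421    0.05858692] 421.9626427279513
{'clock': 0.1, 'joint_pos': array([ 1.2275226 ,  0.50826725, -0.23751485,  1.50100824,  0.12571232,
        1.14889286, -0.15482841]), 'qvel': array([-0.00012355, -0.00070669, -0.00086377, -0.00344071,  0.00116634,
       -0.00024207,  0.00114967]), 'joint_torque': array([-4.98192210e-03, -6.21837258e+01, -2.19475932e+00, -2.50207007e+01,
        1.25146206e-02,  7.75884575e-03, -2.69900693e-05]), 'ee_pos': array([ 0.27091111, -0.56278466,  0.24951612]), 'eef_rot': array([ 9.74933638e-01,  2.22494431e-01, -1.97602864e-04, -7.68609687e-04]), 'ft_force': array([-1.14896522,  0.51383019, -0.29435956]), 'wrist_torque': array([-0.00134497, -0.02704034, -0.00272871]), 'finger_force': 0.0, 'grip_width': 0.08543377216351931}
```

View pics/scene0.png

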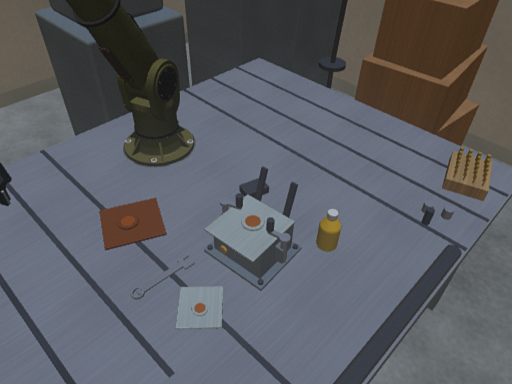

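View pics/side0.png

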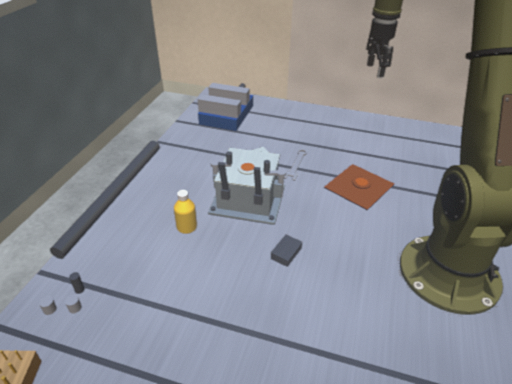

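The scene view shows the housing near (252,235) with its plate cover, the bottle at (329,232), the block at (255,188), the spanner at (162,278), a small grey decoy at (200,307) and a brown decoy at (133,222). The side view shows the housing at (247,185), the bottle at (185,212) and the block at (287,250). I'll zoom in next.

Run:
```python
from h import *
a=cv2.imread("pics/scene0.png")[160:290,200:300]; b=cv2.imread("pics/side0.png")[120:250,200:300]
im=np.hstack([cv2.resize(x,None,fx=4,fy=4,interpolation=cv2.INTER_CUBIC) for x in(a,b)])
for k in range(0,800,80): cv2.putText(im,str(200+(k%400)//4),(k,10),0,.35,(0,0,255),1); cv2.line(im,(k,12),(k,18),(0,0,255),1)
for k in range(0,520,80): cv2.putText(im,f"{160+k//4}/{120+k//4}",(0,k+4),0,.35,(0,0,255),1)
cv2.imwrite("pics/zoom.png",im)
```

```text
(no output)
```

View pics/zoom.png

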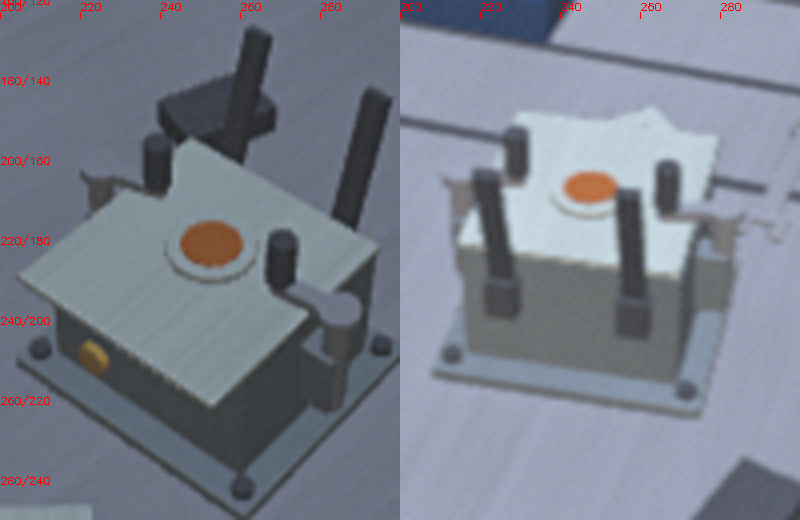

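The zoom shows the cover corners, flange corners, knobs and sight glass clearly in both views. Next I'll fit the poses.

```bash
cat > fit.py <<'E'
from h import *
from scipy.optimize import least_squares
from scipy.spatial.transform import Rotation as T
C={"s":load("pics/scene0.png"),"d":load("pics/side0.png")}
O={"s":(200,160),"d":(100,120)}
cov=lambda x,y:("c",(x,y,6)); fl=lambda x,y:("h",(x,y,12))
obs=[("s",20,278,cov(-80,75)),("s",212,405,cov(-80,-75)),("s",378,247,cov(80,-75)),("s",190,138,cov(80,75)),
("s",18,358,fl(-85,95)),("s",245,517,fl(-85,-95)),("s",211,243,("c",(0,0,12))),
("s",282,236,("kr",0)),("s",157,140,("kl",0)),("s",343,299,("h",(0,-93,121))),
("d",460,243,cov(80,-75)),("d",683,275,cov(80,75)),("d",516,112,cov(-80,-75)),("d",718,138,cov(-80,75)),
("d",433,374,fl(85,-95)),("d",700,410,fl(85,95)),("d",590,186,("c",(0,0,12))),
("d",516,132,("kr",0)),("d",668,165,("kl",0)),("d",738,214,("h",(0,93,121))),
("d",486,174,("h",(68+4-23,0,0)))][:-1]
rz=lambda a:np.array([[np.cos(a),-np.sin(a),0],[np.sin(a),np.cos(a),0],[0,0,1]])
def pt(p,k,v):
    x,y,yaw,cx,cy,cyaw,l,rr=p[:8]
    if k=="c": q=rz(cyaw)@np.array(v)+[cx,cy,105]
    elif k=="kl": q=np.array([40*np.sin(l),93-40*np.cos(l),156])
    elif k=="kr": q=np.array([40*np.sin(rr),-93+40*np.cos(rr),156])
    else: q=np.array(v,float)
    return rz(yaw)@q/1000+[x,y,0]
def res(p):
    e=[]
    for i,(c,u,v,(k,w)) in enumerate(obs):
        off=p[8:10] if c=="s" else p[10:12]
        o=O[c]; m=np.array([o[0]+u/4-.375,o[1]+v/4-.375])
        e+=list(proj(C[c],pt(p,k,w))[0]+off-m)
    return np.r_[e,p[8:12]/1.5,p[5]*30,(p[3]+15)/5,p[4]/5]
p0=[.6,-.3,1.57,-15,0,0,0,0,0,0,0,0]
s=least_squares(res,p0,loss="soft_l1"); p=s.x
E
python3 - <<'E'
from fit import *
np.set_printoptions(precision=3,suppress=True); print(p); print(res(p)[:2*len(obs)].reshape(-1,2))
for n,a in dict(kl=("kl",0),kr=("kr",0),pl=("h",(0,93,121)),pr=("h",(0,-93,121)),lip=("c",(-80,0,0)),rest=("h",(68,0,105))).items(): print(n,pt(p,*a))
print("bottle",ray(C["s"],328,248,0),ray(C["d"],185,228,0)); print("block",ray(C["s"],255,190,.02),ray(C["d"],287,250,.02))
print("span",[ray(C["s"],*q,0)[:2] for q in((138,294),(190,263))]); print("decoy",ray(C["s"],200,307,0))
np.save("p.npy",p)
E
```

```text
[  0.547  -0.103   1.672 -16.192  -2.399  -0.002   0.232  -0.169   0.28
   0.374  -0.101   0.235]
[[-0.327 -0.385]
 [ 1.021 -0.083]
 [ 0.582 -0.941]
 [-0.024 -0.367]
 [-0.746 -0.756]
 [ 0.825 -0.984]
 [-2.237  2.436]
 [ 0.227  0.493]
 [-0.034  0.455]
 [-0.334  1.507]
 [-0.678  0.381]
 [-0.673  0.048]
 [ 0.345  0.113]
 [ 0.27  -0.085]
 [-0.314 -0.434]
 [ 0.783  0.614]
 [ 0.952 -1.051]
 [ 0.186  0.423]
 [ 0.343  0.526]
 [-2.674 -1.293]]
kl [ 0.493 -0.099  0.156]
kr [ 0.601 -0.104  0.156]
pl [ 0.455 -0.112  0.121]
pr [ 0.64  -0.093  0.121]
lip [ 0.559 -0.198  0.105]
rest [ 0.54  -0.035  0.105]
bottle [0.684 0.042 0.   ] [ 0.673  0.055 -0.   ]
block [0.405 0.052 0.02 ] [0.389 0.066 0.02 ]
span [array([ 0.453, -0.39 ]), array([ 0.467, -0.246])]
decoy [ 0.582 -0.31   0.   ]
```

Run:
```python
from fit import *
np.set_printoptions(precision=1,suppress=True)
p=np.load("p.npy"); W=lambda x,y:pt(p,"h",(x,y,0))[:2]*1000
L=[W(-30,57)]+[W(40*np.sin(a),93-40*np.cos(a)) for a in np.linspace(-.6,1.13,9)]
Rr=[W(-46,-57)]+[W(40*np.sin(a),-93+40*np.cos(a)) for a in np.linspace(-.95,1.13,10)]
t=r.sense()["ee_pos"][:2]*1000
print("toL",L[0]-t);print(np.diff(L,axis=0));print("L>R",Rr[0]-L[-1]);print(np.diff(Rr,axis=0)); print("R end",Rr[-1])
```

```text
toL [222.7 424.4]
[[-3.7  7.1]
 [ 3.3  8. ]
 [ 1.5  8.5]
 [-0.4  8.6]
 [-2.2  8.3]
 [-3.9  7.7]
 [-5.5  6.7]
 [-6.8  5.3]
 [-7.8  3.7]]
L>R [140.6 -68.3]
[[11.3 14.7]
 [-7.4  5.5]
 [-6.   7. ]
 [-4.2  8.2]
 [-2.2  9. ]
 [-0.1  9.2]
 [ 2.   9. ]
 [ 4.   8.3]
 [ 5.8  7.2]
 [ 7.3  5.6]]
R end [619.2 -59. ]
```

```bash
python3 -m crank '[[0,22,42,0,0,0,-0.035],[0,22,42,0,0,0,-0.035],[0,22,42,0,0,0,-0.035],[0,22,42,0,0,0,-0.035],[0,22,42,0,0,0,-0.035],[0,22,42,0,0,0,-0.035],[0,22,42,0,0,0,-0.035],[0,22,43,0,0,0,-0.035],[0,23,43,0,0,0,-0.035],[0,24,44,0,0,0,-0.035],[0,0,0,0,0,0,0],[0,0,0,0,0,0,0]]' 40
```

```text
clock: 1.6
ee_pos: [0.4938, -0.1394, 0.2499]
eef_rot: [0.999, 0.05, -0.001, 0.0]
ft_force: [-0.2, -0.7, -0.8]
grip_width: 0.0003
finger_force: 0.0
```

```bash
python3 -m crank '[[0,0,0,-32,0,0,0],[0,0,0,-32,0,0,0],[0,0,0,-33,0,0,0],[0,-3.7,7.1,0,0,0,0],[0,3.3,8,0,0,0,0],[0,1.5,8.5,0,0,0,0],[0,-0.4,8.6,0,0,0,0],[0,-2.2,8.3,0,0,0,0],[0,-3.9,7.7,0,0,0,0],[0,-5.5,6.7,0,0,0,0],[0,-6.8,5.3,0,0,0,0],[0,-7.8,3.7,0,0,0,0]]' && python3 -c "
from h import *
snap('scene','pics/s1.png');snap('side','pics/d1.png')
a=cv2.imread('pics/s1.png')[150:290,195:310];b=cv2.imread('pics/d1.png')[110:250,190:305]
cv2.imwrite('pics/z1.png',np.hstack([cv2.resize(x,None,fx=3.4,fy=3.4,interpolation=2) for x in(a,b)]))"
```

```text
clock: 3.1
ee_pos: [0.4687, -0.0744, 0.1535]
eef_rot: [0.999, 0.05, 0.001, -0.0]
ft_force: [3.8, -1.4, -0.5]
grip_width: -0.0004
finger_force: 1.4
```

View pics/z1.png

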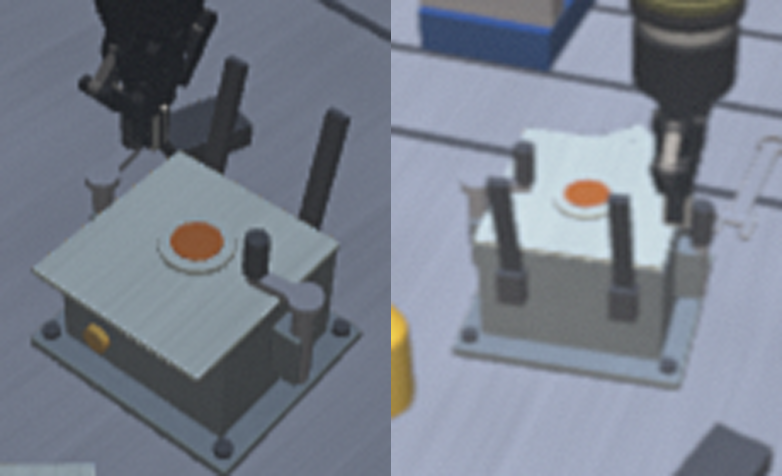

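The left knob has swung clear to the left side, with its top near side pixel (281.5,170.5). I'll check the angle by ray.

Run:
```python
from fit import *
p=np.load("p.npy"); c=load("pics/d1.png"); q=ray(c,281.4,170.5,.156)-[p[0],p[1],0]; q=rz(p[2]).T@q*1000; print(q, np.arctan2(q[0],93-q[1]))
```

```text
[ 41.57339002  97.25144306 156.        ] 1.6727056264191213
```

```bash
python3 -m crank '[[0,3,-3,10,0,0,0],[0,0,0,40,0,0,0],[0,0,0,45,0,0,0],[0,46,-22,0,0,0,0],[0,46,-22,0,0,0,0],[0,45.6,-21.3,0,0,0,0],[0,0,0,0,0,0,0],[0,0,0,-30,0,0,0],[0,0,0,-35,0,0,0],[0,0,0,-30,0,0,0]]' && python3 -m crank '[[0,11.3,14.7,0,0,0,0],[0,-7.4,5.5,0,0,0,0],[0,-6,7,0,0,0,0],[0,-4.2,8.2,0,0,0,0],[0,-2.2,9,0,0,0,0],[0,-0.1,9.2,0,0,0,0],[0,2,9,0,0,0,0],[0,4,8.3,0,0,0,0],[0,5.8,7.2,0,0,0,0],[0,7.3,5.6,0,0,0,0],[0,0,0,0,0,0,0]]' && python3 -c "
from h import *
snap('scene','pics/s2.png');snap('side','pics/d2.png')
a=cv2.imread('pics/s2.png')[150:290,195:310];b=cv2.imread('pics/d2.png')[110:250,190:305]
cv2.imwrite('pics/z2.png',np.hstack([cv2.resize(x,None,fx=3.4,fy=3.4,interpolation=2) for x in(a,b)]))"
```

```text
clock: 4.45
ee_pos: [0.6083, -0.1433, 0.1526]
eef_rot: [0.999, 0.049, -0.001, -0.0]
ft_force: [0.2, -0.3, 0.4]
grip_width: 0.0002
finger_force: 0.0
clock: 5.82
ee_pos: [0.6208, -0.0583, 0.1532]
eef_rot: [0.999, 0.05, 0.001, -0.001]
ft_force: [-0.5, -0.5, 0.4]
grip_width: -0.0
finger_force: 0.0
```

View pics/z2.png

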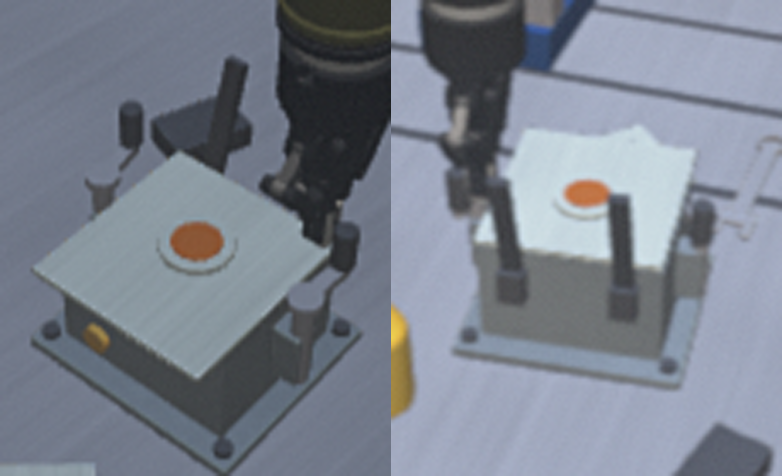

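```bash
python3 - <<'E'
from fit import *
p=np.load("p.npy"); c=load("pics/s2.png")
for s,u,v in((-1,296.8,217.2),(1,233.2,181.5)):
    q=ray(c,u,v,.156)-[p[0],p[1],0]; q=rz(p[2]).T@q*1000; print(q, np.arctan2(q[0],93-s*q[1]))
E
python3 -m crank '[[0,-4,-3,10,0,0,0],[0,0,0,40,0,0,0],[0,0,0,50,0,0,0],[0,-10,-46,0,0,0,0],[0,-10,-46,0,0,0,0],[0,-10,-46,0,0,0,0],[0,-10,-46,0,0,0,0],[0,-10,-46,0,0,0,0],[0,0,0,0,0,0,0]]'
python3 -m crank '[[40,0,0,0,0.156,0.016,0],[40,0,0,0,0.156,0.016,0],[40,0,0,0,0.156,0.016,0],[40,0,0,0,0.156,0.016,0],[40,0,0,0,0.156,0.016,0],[40,0,0,0,0.156,0.016,0],[40,0,0,0,0.156,0.016,0],[40,0,0,0,0.156,0.016,0],[40,0,0,0,0.156,0.016,0],[40,0,0,0,0.156,0.016,0],[40,0,0,0,0,0,0],[40,0,0,0,0,0,0]]' 
python3 -c "
from h import *
print(r.sense()['joint_pos'],r.sense()['eef_rot'])"
```

```text
[ 36.49233772 -98.046405   156.        ] 1.7082115107636258
[ 38.02334816  96.00549024 156.        ] 1.6496756067284335
clock: 7.05
ee_pos: [0.5633, -0.2987, 0.2538]
eef_rot: [0.999, 0.045, -0.0, 0.002]
ft_force: [1.5, 0.8, 0.2]
grip_width: 0.0001
finger_force: 0.0
clock: 8.55
ee_pos: [0.5668, -0.2904, 0.2526]
eef_rot: [0.721, 0.037, -0.038, -0.691]
ft_force: [-0.6, -0.3, 0.7]
grip_width: 0.0398
finger_force: 0.0
[ 1.11436984  1.39954227 -1.21933181  0.87834094 -0.25004189  1.95915607
 -1.39270771] [ 0.72097932  0.03656043 -0.03847174 -0.69092118]
```

```bash
python3 -m crank '[[40,0,0,-24,0,0,0],[40,0,0,-24,0,0,0],[40,0,0,-24,0,0,0],[40,0,0,-24,0,0,0],[40,0,0,-24,0,0,0],[40,0,0,-24,0,0,0],[40,0,0,0,0,0,0],[40,0,0,0,0,0,0],[40,0,0,0,0,0,0]]' 
python3 -c "
from h import *
from scipy.spatial.transform import Rotation as T
s=r.sense();print(s['joint_pos'],T.from_quat(s['eef_rot']).as_matrix().round(3),s['ee_pos'])
c=snap('scene','pics/s3.png')"
```

```text
clock: 9.68
ee_pos: [0.5668, -0.2908, 0.1086]
eef_rot: [0.72, 0.036, -0.038, -0.692]
ft_force: [0.8, -0.2, -0.5]
grip_width: 0.0401
finger_force: 0.0
[ 1.09717159  1.56847484 -1.18402596  0.83429203 -0.10931679  1.94944746
 -1.25526981] [[ 0.994 -0.001 -0.106]
 [ 0.106 -0.039  0.994]
 [-0.005 -0.999 -0.039]] [ 0.56677882 -0.29075715  0.10864298]
```

View pics/s3.png

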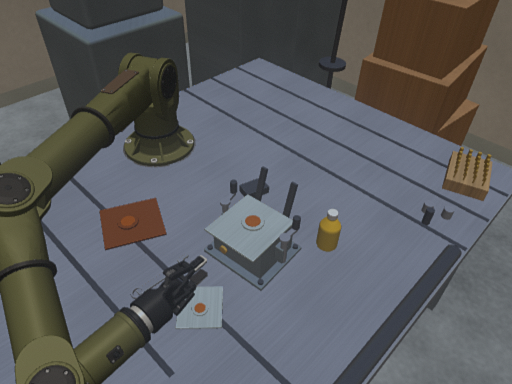

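The arm is in front of the housing with open jaws level with the lip. The gripper is at about (175,290), above the spanner and the decoy, and both knobs lie alongside. I'll advance and grip.

```bash
python3 -m crank '[[40,-1.5,19,0,0.013,0.001,0],[40,-1.5,19,0,0.013,0.001,0],[40,-1.5,19,0,0.013,0.001,0],[40,-1.5,19,0,0,0,0],[40,-1.5,19,0,0,0,0],[40,0,0,0,0,0,0],[40,0,0,0,0,0,0]]' 
python3 -c "
from h import *
from scipy.spatial.transform import Rotation as T
s=r.sense();print(s['joint_pos'],T.from_quat(s['eef_rot']).as_matrix().round(3),s['ee_pos'])
snap('scene','pics/s4.png');snap('side','pics/d4.png')
a=cv2.imread('pics/s4.png')[170:310,175:290];b=cv2.imread('pics/d4.png')[110:250,190:305]
cv2.imwrite('pics/z4.png',np.hstack([cv2.resize(x,None,fx=3.4,fy=3.4,interpolation=2) for x in(a,b)]))"
```

```text
clock: 10.6
ee_pos: [0.5593, -0.1965, 0.1077]
eef_rot: [0.706, 0.035, -0.039, -0.706]
ft_force: [-0.0, -0.4, -0.8]
grip_width: 0.0403
finger_force: 0.0
[ 1.13208348  1.55941422 -1.1964258   1.1450504  -0.13070757  1.68725111
 -1.23866672] [[ 0.994 -0.005 -0.105]
 [ 0.105 -0.001  0.994]
 [-0.005 -1.    -0.   ]] [ 0.5593274  -0.19651739  0.10769523]
```

View pics/z4.png

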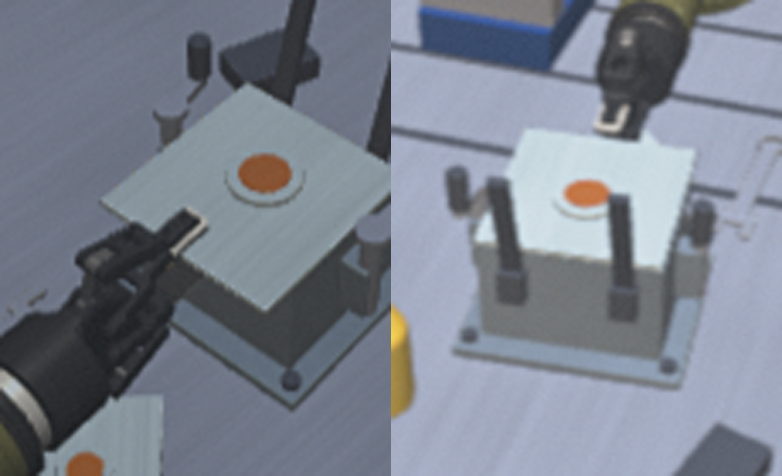

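The upper finger is over the lip middle at about (195,235) in the crop and the lower one is beneath it. Now I'll close.

```bash
python3 -m crank '[[20,0,0,0,0,0,0],[2,0,0,0,0,0,0],[2,0,0,0,0,0,0],[2,0,0,0,0,0,0],[2,0,0,0,0,0,0],[2,0,0,0,0,0,0],[2,0,0,0,0,0,0]]' 40
python3 - <<'E'
from fit import *
np.set_printoptions(precision=1,suppress=True)
p=np.load("p.npy"); s=r.sense(); t=s["ee_pos"]*1000
h=rz(p[2]).T@(t-np.r_[p[:2]*1000,0]); print("tcp in housing",h,s["joint_pos"])
# arc about rear lower edge, which itself creeps forward 2.5 mm
P0=np.array([65+p[3]+15,105]); d=np.array([h[0],h[2]])-P0
n=36; th=np.r_[np.linspace(0,np.radians(104),n+1)]
pos=[]
for a in th:
    Pa=P0+np.array([-3+(-p[3]-15)*0,0.])*min(1,a/1.57)
    if a<1e-9: Pa=P0
    q=Pa+np.array([d[0]*np.cos(a)+d[1]*np.sin(a),-d[0]*np.sin(a)+d[1]*np.cos(a)])
    pos.append(rz(p[2])@np.array([q[0],h[1],q[1]]))
print(P0,np.diff(pos,axis=0)); print("turn",np.radians(104)/n*(rz(p[2])@np.array([0,1,0])).round(4))
E
```

```text
clock: 11.58
ee_pos: [0.5592, -0.1959, 0.1081]
eef_rot: [-0.706, -0.036, 0.039, 0.707]
ft_force: [0.0, -4.4, 5.3]
grip_width: 0.0051
finger_force: 44.6
tcp in housing [-93.9  -2.4 108.1] [ 1.1  1.6 -1.2  1.1 -0.1  1.7 -1.2]
[ 63.8 105. ] [[-0.   0.3  7.9]
 [-0.1  0.7  7.9]
 [-0.1  1.1  7.9]
 [-0.1  1.4  7.8]
 [-0.2  1.8  7.7]
 [-0.2  2.2  7.6]
 [-0.3  2.6  7.5]
 [-0.3  3.   7.3]
 [-0.3  3.3  7.2]
 [-0.4  3.7  7. ]
 [-0.4  4.   6.8]
 [-0.4  4.4  6.6]
 [-0.5  4.7  6.3]
 [-0.5  5.   6.1]
 [-0.5  5.3  5.8]
 [-0.6  5.6  5.5]
 [-0.6  5.9  5.2]
 [-0.6  6.1  4.9]
 [-0.6  6.4  4.6]
 [-0.7  6.6  4.3]
 [-0.7  6.8  3.9]
 [-0.7  7.   3.6]
 [-0.7  7.1  3.2]
 [-0.7  7.3  2.8]
 [-0.8  7.4  2.5]
 [-0.8  7.5  2.1]
 [-0.8  7.6  1.7]
 [-0.8  7.7  1.3]
 [-0.8  7.8  0.9]
 [-0.8  7.8  0.5]
 [-0.8  7.8  0.1]
 [-0.8  7.9 -0.3]
 [-0.8  7.9 -0.7]
 [-0.8  7.8 -1.1]
 [-0.8  7.8 -1.5]
 [-0.8  7.7 -1.9]]
turn [-0.1 -0.   0. ]
```

```bash
python3 -m crank '[[2,0,0.3,7.9,-0.0502,-0.0051,0],[2,-0.1,0.7,7.9,-0.0502,-0.0051,0],[2,-0.1,1.1,7.9,-0.0502,-0.0051,0],[2,-0.1,1.4,7.8,-0.0502,-0.0051,0],[2,-0.2,1.8,7.7,-0.0502,-0.0051,0],[2,-0.2,2.2,7.6,-0.0502,-0.0051,0],[2,0,0,0,0,0,0]]'
python3 -c "
from h import *
from scipy.spatial.transform import Rotation as T
s=r.sense();print(s['joint_pos'],T.from_quat(s['eef_rot']).as_matrix().round(3)[:,2],s['wrist_torque'])"
```

```text
clock: 12.45
ee_pos: [0.5584, -0.1878, 0.1554]
eef_rot: [0.806, 0.041, -0.033, -0.59]
ft_force: [0.9, 0.3, -3.0]
grip_width: 0.0053
finger_force: 43.9
[ 1.13792126  1.33351324 -1.18619114  1.25754251 -0.03939767  1.56530839
 -1.28590611] [-0.102  0.948 -0.302] [-1.71661052 -0.24658293 -0.13454255]
```

```bash
python3 -m crank '[[2,-0.3,2.6,7.5,-0.0502,-0.0051,0],[2,-0.3,3,7.3,-0.0502,-0.0051,0],[2,-0.3,3.3,7.2,-0.0502,-0.0051,0],[2,-0.4,3.7,7,-0.0502,-0.0051,0],[2,-0.4,4,6.8,-0.0502,-0.0051,0],[2,-0.4,4.4,6.6,-0.0502,-0.0051,0],[2,-0.5,4.7,6.3,-0.0502,-0.0051,0],[2,-0.5,5,6.1,-0.0502,-0.0051,0],[2,-0.5,5.3,5.8,-0.0502,-0.0051,0],[2,-0.6,5.6,5.5,-0.0502,-0.0051,0],[2,-0.6,5.9,5.2,-0.0502,-0.0051,0],[2,-0.6,6.1,4.9,-0.0502,-0.0051,0]]'
python3 -c "
from h import *
from scipy.spatial.transform import Rotation as T
s=r.sense();print(s['joint_pos'],T.from_quat(s['eef_rot']).as_matrix().round(3)[:,2],s['wrist_torque'])"
```

```text
clock: 13.95
ee_pos: [0.5528, -0.1342, 0.2304]
eef_rot: [0.945, 0.046, -0.02, -0.324]
ft_force: [0.8, 0.5, -0.9]
grip_width: 0.0051
finger_force: 43.8
[ 1.0594357   0.88203442 -1.15254309  1.48732217  0.13553452  1.326826
 -1.46749638] [-0.067  0.61  -0.789] [-0.70230818 -0.11368709 -0.19919036]
```

```bash
python3 -m crank '[[2,-0.6,6.4,4.6,-0.0502,-0.0051,0],[2,-0.7,6.6,4.3,-0.0502,-0.0051,0],[2,-0.7,6.8,3.9,-0.0502,-0.0051,0],[2,-0.7,7,3.6,-0.0502,-0.0051,0],[2,-0.7,7.1,3.2,-0.0502,-0.0051,0],[2,-0.7,7.3,2.8,-0.0502,-0.0051,0],[2,-0.8,7.4,2.5,-0.0502,-0.0051,0],[2,-0.8,7.5,2.1,-0.0502,-0.0051,0],[2,-0.8,7.6,1.7,-0.0502,-0.0051,0],[2,0,0,0,0,0,0]]'
python3 -c "
from h import *
from scipy.spatial.transform import Rotation as T
s=r.sense();print(s['joint_pos'],T.from_quat(s['eef_rot']).as_matrix().round(3)[:,2],s['wrist_torque'])
snap('scene','pics/s5.png');snap('side','pics/d5.png')
a=cv2.imread('pics/s5.png')[140:300,185:310];b=cv2.imread('pics/d5.png')[90:250,180:305]
cv2.imwrite('pics/z5.png',np.hstack([cv2.resize(x,None,fx=3.2,fy=3.2,interpolation=2) for x in(a,b)]))"
```

```text
clock: 15.2
ee_pos: [0.5464, -0.0695, 0.2597]
eef_rot: [0.993, 0.05, -0.008, -0.103]
ft_force: [1.3, -4.0, 3.5]
grip_width: 0.0052
finger_force: 44.9
[ 0.83263027  0.58580836 -1.05705363  1.63423461  0.31800297  1.20555053
 -1.72939551] [-0.025  0.203 -0.979] [-1.05782624 -0.05196128 -0.11410322]
```

View pics/z5.png

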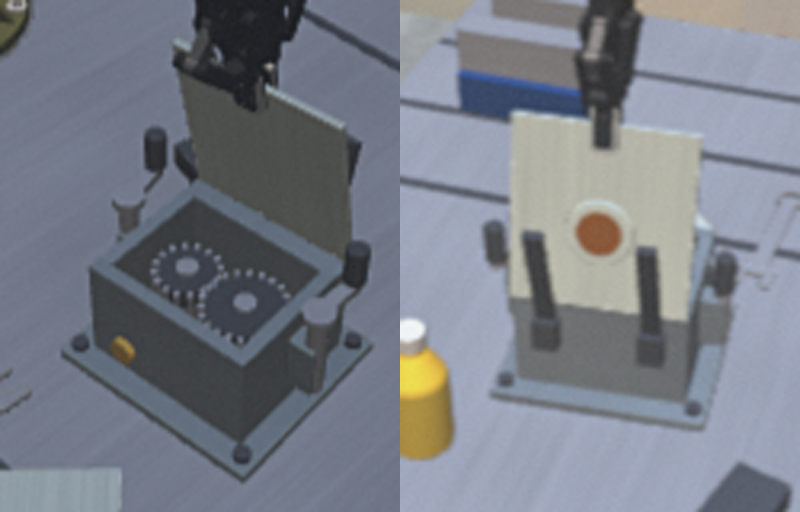

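The cover is about 78° up and still held, the gears are visible, and its rear edge sits on the rear wall. I'll continue.

```bash
python3 -m crank '[[2,-0.8,7.5,1.5,-0.0502,-0.0051,0],[2,-0.8,7.6,1.1,-0.0502,-0.0051,0],[2,-0.8,7.6,0.7,-0.0502,-0.0051,0],[2,-0.8,7.7,0.3,-0.0502,-0.0051,0],[2,0,0,0,0,0,0]]'
python3 -c "
from h import *
from scipy.spatial.transform import Rotation as T
s=r.sense();print(s['joint_pos'],T.from_quat(s['eef_rot']).as_matrix().round(3)[:,2],s['wrist_torque'])"
```

```text
clock: 15.92
ee_pos: [0.5431, -0.0397, 0.2625]
eef_rot: [0.999, 0.049, -0.003, -0.004]
ft_force: [1.6, -1.3, 2.9]
grip_width: 0.0049
finger_force: 44.4
[ 0.65745986  0.50566835 -0.98273348  1.68275818  0.43804012  1.20009227
 -1.90488503] [-0.006  0.007 -1.   ] [-0.58076614 -0.20917281 -0.12728839]
```

```bash
python3 -m crank '[[2,-0.8,7.9,0.1,-0.0502,-0.0051,0],[2,-0.8,7.9,-0.3,-0.0502,-0.0051,0],[2,-0.8,7.9,-0.7,-0.0502,-0.0051,0],[2,-0.8,7.8,-1.2,-0.0502,-0.0051,0],[2,-0.8,7.8,-1.6,-0.0502,-0.0051,0],[2,0,0,0,0,0,0]]'
python3 -c "
from h import *
from scipy.spatial.transform import Rotation as T
s=r.sense();print(s['joint_pos'],T.from_quat(s['eef_rot']).as_matrix().round(3)[:,2],s['wrist_torque'])
snap('scene','pics/s6.png');snap('side','pics/d6.png')
a=cv2.imread('pics/s6.png')[140:300,185:310];b=cv2.imread('pics/d6.png')[90:250,180:305]
cv2.imwrite('pics/z6.png',np.hstack([cv2.resize(x,None,fx=3.2,fy=3.2,interpolation=2) for x in(a,b)]))"
```

```text
clock: 16.68
ee_pos: [0.5388, -0.0012, 0.2579]
eef_rot: [0.991, 0.048, 0.003, 0.122]
ft_force: [0.3, -2.0, -2.0]
grip_width: 0.0052
finger_force: 43.7
[ 0.38159242  0.47713166 -0.88087459  1.7262763   0.61999402  1.26697322
 -2.17371863] [ 0.017 -0.241 -0.97 ] [-0.12146607 -0.19590038 -0.16604982]
```

View pics/z6.png

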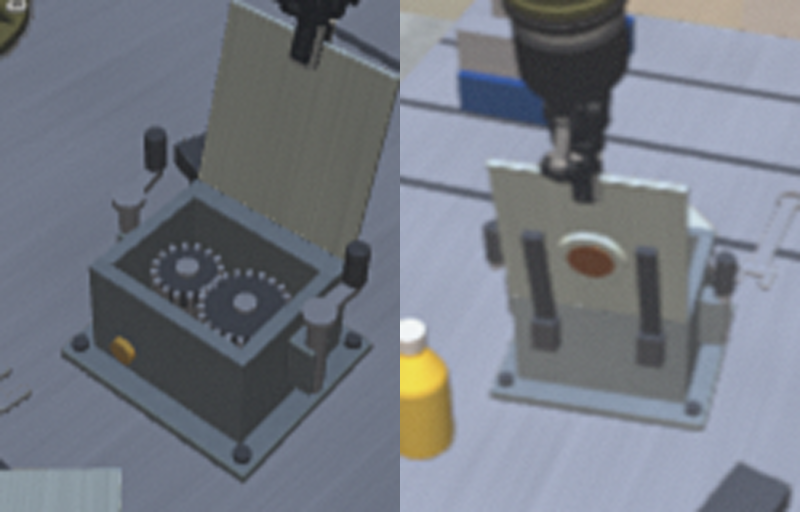

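The cover is at about 104° and the edge is on the rim, a few mm short of the arms at the top by my numbers. I'll ease it in slightly further, then release gently.

```bash
python3 -m crank '[[2,-0.2,2,-0.5,-0.015,-0.0015,0],[2,-0.2,2,-0.7,-0.015,-0.0015,0],[2,0,0,0,0,0,0]]' 20
python3 -m crank '[[7,0,0,0,0,0,0],[9,0,0,0,0,0,0],[11,0,0,0,0,0,0],[13,0,0,0,0,0,0],[16,0,0,0,0,0,0],[20,0,0,0,0,0,0],[24,0,0,0,0,0,0],[24,0,0,0,0,0,0],[24,0,0,0,0,0,0]]'
python3 -c "
from h import *
from scipy.spatial.transform import Rotation as T
s=r.sense();print(T.from_quat(s['eef_rot']).as_matrix().round(3)[:,2],s['wrist_torque'])"
```

```text
clock: 17.15
ee_pos: [0.5386, 0.0021, 0.2575]
eef_rot: [0.989, 0.047, 0.004, 0.138]
ft_force: [0.8, -3.8, -3.9]
grip_width: 0.0048
finger_force: 43.2
clock: 18.27
ee_pos: [0.5389, 0.003, 0.2578]
eef_rot: [0.989, 0.047, 0.005, 0.137]
ft_force: [-0.8, -0.4, -0.4]
grip_width: 0.0238
finger_force: 0.0
[ 0.022 -0.271 -0.962] [ 0.26401514  0.03723161 -0.00401874]
```

```bash
python3 -m crank '[[24,-0.2,2.7,9.6,0,0,0],[24,-0.3,4.1,14.4,0,0,0],[24,-0.3,4.1,14.4,0,0,0],[24,-0.3,4.1,14.4,0,0,0],[24,-0.5,8,29,0,0,0],[24,-0.5,8,29,0,0,0],[24,0,0,0,0,0,0],[24,0,0,0,0,0,0]]'
python3 -c "
from h import *
snap('scene','pics/s7.png');snap('side','pics/d7.png')
a=cv2.imread('pics/s7.png')[130:310,130:350];b=cv2.imread('pics/d7.png')[90:270,160:320]
cv2.imwrite('pics/z7.png',np.hstack([cv2.resize(x,None,fx=2.1,fy=2.1,interpolation=2) for x in(a,b)]))"
```

```text
clock: 19.27
ee_pos: [0.5366, 0.0338, 0.3685]
eef_rot: [0.989, 0.047, 0.005, 0.137]
ft_force: [0.2, -0.1, 0.1]
grip_width: 0.0239
finger_force: 0.0
```

View pics/z7.png

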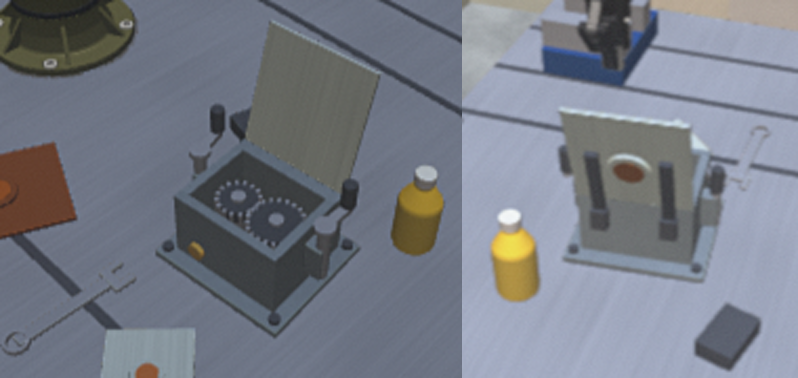

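The cover stands on its rear edge and leans on both arms, at scene crop (313,110). The clamps lie alongside, the bottle, block and spanner are where they were, and the gripper is clear.

```bash
python3 -c "
from cell import ticket
print(ticket.job_done())"
```

```text
the job is handed in; nothing more can be done
None
```

The job is handed in at about 19 s of the 70 s allowed: both clamps are swung alongside the housing (about 1.65 and 1.71 rad), the cover stands on its rear edge leaning on the two rest arms, and the bottle, block and spanner look undisturbed in the last pictures; the hand-in call returned no verdict.

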